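Clear the eraser and flip the group table's status flag

TASK

The wide flip flag on this classroom table must show its other face, but a whiteboard eraser lies where the flag will come down. With the fingertips, first push the eraser along the table top until it is wholly clear of that landing spot, without picking it up; then push the wide flag right over its hinge until it lies flat on the other side. Leave the narrow flag, the cup, the tape roll and the glue stick where they are.

Things in the scene. Friction and masses are not known exactly. Their poses are not given: they have to be found in the camera images.
- wide_stand: Aluminium stand of the wide flag, fixed to the table. Origin: centre of its underside, on the table. x is parallel to the hinge; y points to the side where the flag lies at the start, so it lands on the -y side. Foot 130 (x) by 48 (y) by 8 mm; two 8 mm thick hinge posts at x = +-48 mm rise 42 mm above the table. Yaw within 0.35 rad.
- wide_hinge (a point): Middle of the wide flag's hinge line, 36 mm above the table, straight above the stand's origin; fixed; axes as the stand's. The flag is a flat white plastic plate, 5 mm thick, 80 mm wide along the hinge, 40 g. Its face with a raised disc is up at the start, the other, with three raised bars, at the end.
- wide_edge (a point): Middle of the wide flag's free edge, 56 mm from the hinge line, in the plate's mid-plane; moves with the flag. Opposite, beyond the hinge, in the same plane, a tail tab 36 mm wide sticks out 26 mm from the hinge line (to -y at the start). Pressing the tab down tips the flag up, like a seesaw; once it stands steep, its underside can be pushed on over the hinge.
- wide_flag (a joint): Angle of the wide flag: 0 = level on the stand's +y side, pi/2 = upright, pi = flat (level) on the -y side, where a stop ends the travel. Starts between 0 and 0.2. The hinge is stiff (0.03 N m of friction): the flag stays wherever it is left and does not fall over by itself. At pi its mid-plane is 36 mm above the table.
- narrow_hinge (a point): Middle of the hinge line of the narrow flag, 36 mm above the table, axes as its stand's. This flag is like the wide one but only 45 mm wide, on a 95 by 48 mm foot. Leave it as it is.
- narrow_edge (a point): Middle of the narrow flag's free edge, 56 mm from its hinge line; must stay where it is.
- eraser: Loose whiteboard eraser, a 60 (x) by 44 (y) by 40 (z) mm block, grey felt below and wood on top, about 60 g; origin at the centre of its underside. At the start it lies on the table beside the wide stand's foot, on the -y side, where the flag will land, its long side within 0.4 rad of the hinge direction. It slides on the table when pushed.
- cup: Empty paper cup standing upright, 72 mm across the rim, 75 mm tall; origin at the centre of its underside. Bystander.
- tape: Roll of masking tape lying flat, 84 mm across, 24 mm tall; origin at the centre of its underside. Bystander.
- glue: Glue stick standing upright between the two stands, 28 mm across, 70 mm tall; origin at the centre of its underside. Bystander.
Not all that is in view belongs to the job. What is shaped like the wide_stand but pink is not meant.

How it is judged:
By the outcome, as a careful person would: the job done as asked, in the order asked, and still so for the second after the job is handed in, with the robot touching nothing.
It also fails if it takes over 54 s, if anything falls off the work surface, if the arm or the gripper's body presses on something with over 40 N, if the wrist force passes 120 N, or if a joint passes its speed limit or range.

ROBOT

A 7-joint arm with a two-finger parallel gripper is mounted at the origin on the work surface. World frame = base frame: x ahead of the robot, y to its left, z up, the work surface at z = 0. Lengths are in m, angles in rad, forces in N, time in s.
With the tool pointing down it reaches from about 0.425 to 0.95 m from the base axis. Payload 4.7 kg.
Tool frame: the origin (TCP) lies at the very end of the fingers, on their centre line; the grasp point (between the pads) lies behind it (r.hold_point_z is the z of the grasp point in the tool frame, in m); z points along the fingers, y is the direction in which the jaws open and shut (so a half turn about z gives the same grasp; the last joint's range is limited). The gripper opens to 87 mm and grips with 3 to 60 N. Pads are 19 mm wide; open, the fingers measure 117 mm over their backs; the gripper's body (75 mm by 190 mm) begins 51 mm behind the grasp point.
Start: joints at [-1.247, 0.469, -0.049, 1.532, 0.024, 1.141, -0.082], TCP at [0.233, 0.633, 0.189] pointing down, gripper open.
Joint ranges: [-2.59, 2.59], [-0.33, 1.99], [-1.39, 1.29], [0.1, 2.45], [-1.04, 4.18], [0.21, 1.99], [-2.66, 2.66]. Speed limits (rad/s): [2.57, 2.57, 3.14, 3.14, 3.14, 3.14, 3.14].

INTERFACE

Orientations are given as a 3x3 rotation matrix whose columns are the frame's x, y, z axes.
In Python, from workcell import r, cams gives the robot as it stands.
- The arm moves only by the tool send_rows, never from a script. Its argument "targets" is a list that holds one entry, the list of rows, each a list of 6 numbers: the shift along the tool's x, y, z in mm, then the turn, a rotation vector about the tool's x, y, z in rad. A call has 1 to 5 rows; each row is the pose to reach, as a shift and turn from the pose commanded when the call began, along the tool's axes at that moment; what a row does not reach only later rows make up. A row lasts 1/8 s, in which the tool goes at most 62.5 mm and 10.7 degrees, less where a joint would pass 70% of its speed; a pose out of reach is approached as far as the arm can. A call with a gripper value outside its range is refused whole. "gripper" is the finger opening in mm, from 0 to 87, set as the call begins (left out, the last holds). The fingers move at their own pace and stop on an object; "newtons" is the grip in N (left out, the last holds). Time passes only in rows, so rows that repeat a pose let the fingers close. It gives the time, the measured TCP pose, the force and the opening at its end, in the units of the state.
- r.get_obs(): the state, without advancing time (a new reading comes with each control period).
- cams.read_camera(name): name is "scene" or "side" or "wrist"; returns a dict with "color" (384x512x3 uint8, red, green, blue), "depth" (384x512 float32, m along the optical axis (not along the pixel's ray), 0 where there is no reading), "fov_y" (degrees; the focal length in pixels is half the picture's height over the tangent of half this angle, whatever the lens; pixels are square), "cx", "cy" (the principal point, pixels), "cam_to_world" (4x4, takes a point from camera to world coordinates). Camera axes: x right, y down, z forward; pixel columns grow to the right and rows downward; lengths in m; the calibration is good to about 2 mm. A picture is of the moment at which its call begins.
- r.finish_job(): hands the job in, once; it reports no verdict.
The state is a dict: "time_s": time; "joint_positions": joint angles; "qd": joint speeds; "joint_efforts": joint torques, N m; "tool_pos": TCP position; "ee_rot": TCP orientation; "force": force on the tool from outside, world axes, zero at the start; "ft_torque": the same for the moment, N m; "width": opening from 0.0 (shut) to 1.0 (fully open).
Only numpy, scipy, OpenCV 4.12 (cv2) and the standard library are available. Lean on these libraries where they do the work, as an engineer would, in place of code of your own. Each camera call takes 0.05 s, during which the arm holds its last target. There are 200 camera calls.

## Working session

There is one attempt and no reset: what is moved stays moved. The work goes in short steps, Python scripts to look and compute and a tool call to move; the robot and the scene stay as the last step left them, time stands still between calls to the robot, and variables do not carry over. Pictures are saved under pics/ and viewed, about 8 in all and at most 12, crops included, and the job is handed in when it is done.

Besides the shell and the picture viewer there is one more tool, called after ">>>" by a JSON object that holds its "api" and its "payload", one argument or row to a line. send_rows: Moves the arm, as the interface text tells. Its arguments: {"type":"object","properties":{"targets":{"type":"array","items":{"type":"array","items":{"type":"array","items":{"type":"number"}}}},"gripper":{"type":"number"},"newtons":{"type":"number"}},"required":["targets"]}

```bash
mkdir -p pics; ls; cat > h.py <<'E'
import numpy as np, cv2
from workcell import r, cams
def cap(n):
    d=cams.read_camera(n); return d
def cloud(d):
    c=d["color"];h,w=c.shape[:2];f=h/2/np.tan(np.radians(d["fov_y"])/2)
    v,u=np.mgrid[:h,:w];z=d["depth"]
    P=np.stack([(u-d["cx"])/f*z,(v-d["cy"])/f*z,z],-1)
    T=np.array(d["cam_to_world"]);W=P@T[:3,:3].T+T[:3,3]
    W[z==0]=np.nan
    return W
E
python3 - <<'E'
from h import *
ims=[]
for n in ["scene","side"]:
    d=cap(n); np.savez(f"{n}.npz",**d); T=np.array(d["cam_to_world"]);print(n,T[:3,3],T[:3,2],d["fov_y"]);ims.append(d["color"])
    cv2.imwrite(f"pics/{n}0.png",d["color"][...,::-1])
o=r.get_obs();print({k:np.round(v,3) for k,v in o.items()},r.hold_point_z)
E
```

```text
pics
scene [1.0436597  0.6635215  0.87606988] [-0.41180105 -0.56672204 -0.71361476] 42.72945776695708
side [ 0.24331193 -0.67288156  0.65080761] [ 0.35428746  0.69057356 -0.63054624] 50.34950500289325
{'time_s': np.float64(0.1), 'joint_positions': array([-1.247,  0.469, -0.049,  1.534,  0.024,  1.141, -0.082]), 'qd': array([-0.001, -0.002,  0.001, -0.003,  0.   ,  0.001,  0.001]), 'joint_efforts': array([ 1.0000e-03, -5.0917e+01, -8.1000e-02, -2.3683e+01, -6.2000e-02,
        3.5000e-02,  0.0000e+00]), 'tool_pos': array([0.233, 0.633, 0.188]), 'ee_rot': array([[-0.938,  0.345, -0.001],
       [ 0.345,  0.938, -0.002],
       [-0.   , -0.002, -1.   ]]), 'force': array([-0.319, -0.023,  0.087]), 'ft_torque': array([ 0.036, -0.02 , -0.04 ]), 'width': np.float64(1.003)} -0.0187
```

View pics/scene0.png

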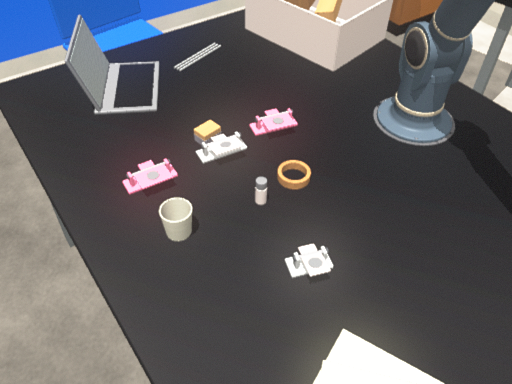

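View pics/side0.png

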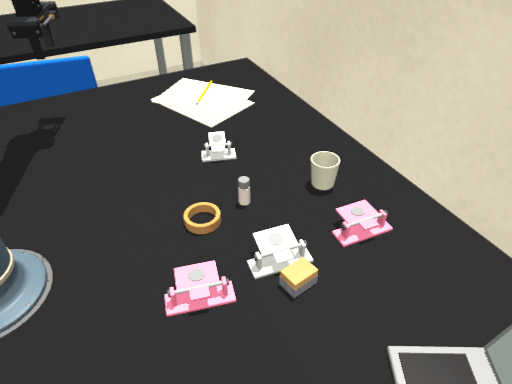

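The wide white stand is at scene (222,147) / side (280,250), with the eraser beside it at scene (207,132) / side (299,277). The other candidates are two pink look-alikes, at scene (150,176) and (273,121), and the narrow white stand at scene (310,262). The white 130 mm stand with the eraser fits the description. I'll measure it and confirm with a crop.

```bash
python3 - <<'E'
from h import *
for n,box in [("side",(225,215,345,305)),("scene",(185,112,258,168))]:
    d=dict(np.load(n+".npz"));W=cloud(d);u0,v0,u1,v1=box
    c=d["color"][v0:v1,u0:u1].astype(int);w=W[v0:v1,u0:u1]
    hsv=cv2.cvtColor(d["color"],cv2.COLOR_RGB2HSV)[v0:v1,u0:u1]
    fin=np.isfinite(w[...,2])
    wood=(hsv[...,1]>110)&(hsv[...,0]>8)&(hsv[...,0]<28)&(hsv[...,2]>120)&fin
    white=(hsv[...,1]<40)&(hsv[...,2]>110)&fin
    top=w[wood&(w[...,2]>.034)]
    print(n,"wood",wood.sum(),len(top),"z",np.median(top[:,2]),"rect",cv2.minAreaRect((top[:,:2]*1000).astype(np.float32)))
    for lo,hi in [(.002,.014),(.028,.05)]:
        m=white&(w[...,2]>lo)&(w[...,2]<hi);p=w[m]
        print(n,"white",lo,hi,m.sum(),np.median(p,0).round(4),cv2.minAreaRect((p[:,:2]*1000).astype(np.float32)))
    cv2.imwrite(f"pics/{n}crop.png",cv2.resize(d["color"][v0:v1,u0:u1,::-1],None,fx=5,fy=5,interpolation=cv2.INTER_CUBIC))
    for name,b in [("near",box)]:
        pass
# bystanders: everything above table in side
d=dict(np.load("side.npz"));W=cloud(d);
for nm,(u0,v0,u1,v1) in dict(tape=(180,200,224,236),glue=(234,174,254,208),cup=(306,150,344,192),pinkR=(330,200,395,245),pinkL=(160,260,238,315),narrow=(198,128,240,164)).items():
    p=W[v0:v1,u0:u1].reshape(-1,3);p=p[(p[:,2]>.012)&(p[:,2]<.2)]
    print(nm,len(p),p.min(0).round(3),p.max(0).round(3))
E
```

```text
side wood 214 112 z 0.03803535935187302 rect ((543.6779174804688, -257.3099365234375), (61.45939636230469, 43.368812561035156), 7.826390743255615)
side white 0.002 0.014 853 [ 0.5129 -0.202   0.0088] ((553.0910034179688, -186.37692260742188), (180.97979736328125, 271.7013244628906), 73.4909439086914)
side white 0.028 0.05 1291 [ 0.5397 -0.1796  0.0425] ((559.7442626953125, -189.9105682373047), (103.10134887695312, 298.0180358886719), 82.23151397705078)
scene wood 111 41 z 0.036551167121298134 rect ((542.9949951171875, -252.58563232421875), (63.767520904541016, 46.25994110107422), 11.035289764404297)
scene white 0.002 0.014 337 [ 0.569  -0.1879  0.006 ] ((508.514404296875, -202.61868286132812), (98.13519287109375, 187.20326232910156), 78.03231811523438)
scene white 0.028 0.05 540 [ 0.543  -0.1722  0.0408] ((501.8269958496094, -173.48770141601562), (85.52959442138672, 185.4435272216797), 87.60504150390625)
tape 557 [ 0.4   -0.047  0.012] [0.483 0.039 0.028]
glue 276 [ 0.543 -0.001  0.012] [0.569 0.027 0.074]
cup 869 [ 0.731 -0.049  0.012] [0.803 0.023 0.078]
pinkR 1054 [ 0.689 -0.228  0.012] [ 0.801 -0.141  0.046]
pinkL 1541 [ 0.299 -0.238  0.012] [ 0.413 -0.139  0.046]
narrow 415 [0.537 0.195 0.012] [0.617 0.286 0.05 ]
```

View pics/sidecrop.png

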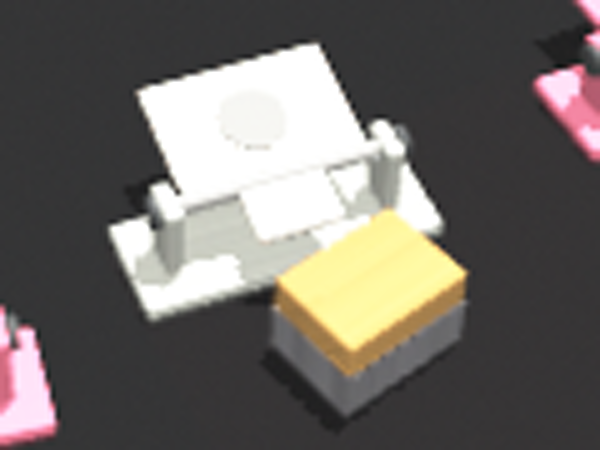

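The crop confirms it: disc face up, posts, and the tail tab pointing toward the eraser. Next I'll cast rays from the corner pixels for stand pose.

```bash
cat >> h.py <<'E'
def ray(d,u,v,z):
    f=192/np.tan(np.radians(d["fov_y"])/2);T=np.array(d["cam_to_world"])
    k=T[:3,:3]@[(u-d["cx"])/f,(v-d["cy"])/f,1];return T[:3,3]+k*(z-T[2,3])/k[2]
E
python3 - <<'E'
from h import *
d=dict(np.load("side.npz"));W=cloud(d)
px=lambda a,b:(225+a/5-.4,215+b/5-.4)
L=ray(d,*px(164,192),.042);R=ray(d,*px(384,127),.042)
print("posts",L.round(4),R.round(4),"len",np.linalg.norm(R-L),"mid",(L+R)/2,"yaw",np.arctan2(R[1]-L[1],R[0]-L[0]))
for p in [(110,228),(150,310),(443,222)]: print("foot",ray(d,*px(*p),.008).round(4))
for p in [(138,90),(318,44)]: print("edge",ray(d,*px(*p),.04).round(4))
# connected stand points from depth, white, bounded box around stand
for n in ["side","scene"]:
    d=dict(np.load(n+".npz"));w=cloud(d);hsv=cv2.cvtColor(d["color"],cv2.COLOR_RGB2HSV)
    b=(hsv[...,1]<45)&(hsv[...,2]>90)&(abs(w[...,0]-.545)<.1)&(abs(w[...,1]+.185)<.09)
    for lo,hi in [(.003,.012),(.030,.06),(.04,.06)]:
        m=b&(w[...,2]>lo)&(w[...,2]<hi);p=w[m];rc=cv2.minAreaRect((p[:,:2]*1000).astype(np.float32));print(n,lo,m.sum(),np.round(rc[0],1),np.round(rc[1],1),round(rc[2],1))
    yaw=np.arctan2(R[1]-L[1],R[0]-L[0]);c=(L+R)[:2]/2
    rel=w[...,:2]-c;x=rel@[np.cos(yaw),np.sin(yaw)];y=rel@[-np.sin(yaw),np.cos(yaw)]
    m=b&(abs(x)<.036)&(y>.006)&(y<.06)&(w[...,2]>.028)
    a=np.polyfit(y[m],w[...,2][m],1);print("flag slope",a, "y range",y[m].min(),y[m].max())
    m=b&(abs(x)<.015)&(y<-.006)&(y>-.03)&(w[...,2]>.02);print("tail z",m.sum(),np.median(w[...,2][m]) if m.any() else 0)
    wd=(hsv[...,1]>110)&(hsv[...,0]>8)&(hsv[...,0]<28)&(hsv[...,2]>120)&(w[...,2]>.03)&(abs(w[...,0]-.545)<.1)&(abs(w[...,1]+.25)<.06)
    print("eraser rel x",x[wd].min(),x[wd].max(),"y",y[wd].min(),y[wd].max())
o=r.get_obs()
print(o["ee_rot"].round(3))
E
```

```text
posts [ 0.4922 -0.1824  0.042 ] [ 0.5884 -0.1927  0.042 ] len 0.09676552128931133 mid [ 0.54028013 -0.18757264  0.042     ] yaw -0.10708198796960605
foot [ 0.4773 -0.1622  0.008 ]
foot [ 0.4727 -0.2077  0.008 ]
foot [ 0.6004 -0.2231  0.008 ]
edge [ 0.5095 -0.125   0.04  ]
edge [ 0.5906 -0.1362  0.04  ]
side 0.003 749 [ 532.2 -200.9] [118.4 164.2] 40.8
side 0.03 1295 [ 543.3 -182.9] [102.7 107.3] 65.2
side 0.04 948 [ 543.3 -183. ] [102.7 107.2] 65.3
flag slope [0.17246243 0.04118044] y range 0.006175121541517975 0.0511713562248014
tail z 166 0.03695142789361067
eraser rel x -0.023921243088116734 0.04316124562735836 y -0.09648731983203328 -0.05516056716213858
scene 0.003 261 [ 535.7 -214.6] [103.4 130.1] 81.3
scene 0.03 543 [ 539.5 -173. ] [ 84.6 112. ] 89.0
scene 0.04 306 [ 543.8 -163.6] [ 63.2 110.5] 80.1
flag slope [0.15731657 0.03842511] y range 0.006072303260666554 0.05559589965342728
tail z 47 0.03425628803782932
eraser rel x -0.02245461002514702 0.04524513651082554 y -0.09338841984649508 -0.03550768573620842
[[-0.938  0.345 -0.001]
 [ 0.345  0.938 -0.002]
 [-0.    -0.002 -1.   ]]
```

```bash
cat >> h.py <<'E'
from scipy.spatial.transform import Rotation as Ro
def to(x,y,z,yang):
    o=r.get_obs();R=np.array(o["ee_rot"]);a=np.radians(yang)
    ty=np.array([np.cos(a),np.sin(a),0]);tz=np.array([0,0,-1.]);G=np.stack([np.cross(ty,tz),ty,tz],1)
    s=R.T@(np.array([x,y,z])-o["tool_pos"])*1000
    print(s.round(1),Ro.from_matrix(R.T@G).as_rotvec().round(3),"now",np.round(o["tool_pos"],4),"F",np.round(o["force"],1),"t",o["time_s"])
C=np.array([.540,-.187]);ex=np.array([.9934,-.1148]);ey=np.array([.1148,.9934])
def st(x,y): return C+ex*x/1000+ey*y/1000
E
python3 -c "
from h import *
to(.598,-.247,.12,99)"
```

```text
[-646.5 -699.5   69.1] [-0.002 -0.    -0.51 ] now [0.233  0.6329 0.1878] F [-0.3 -0.   0.1] t 0.1
```

>>> {"api": "send_rows", "payload": {
  "targets": [
    [[-646, -700, 0, 0, 0, -0.51], [-646, -700, 0, 0, 0, -0.51], [-646, -700, 0, 0, 0, -0.51], [-646, -700, 0, 0, 0, -0.51], [-646, -700, 0, 0, 0, -0.51]]
  ],
  "gripper": 8
}}

```text
time_s: 0.72
tool_pos: [0.3533, 0.3424, 0.1885]
ee_rot: [[-0.988, -0.156, -0.0], [-0.156, 0.988, -0.0], [0.0, -0.0, -1.0]]
force: [1.6, 0.1, 0.6]
width: 0.514
```

```bash
python3 -c "
from h import *
to(.598,-.247,.14,99);print(r.get_obs()['joint_positions'].round(2))"
```

```text
[-149.5 -620.5   48.6] [-0. -0.  0.] now [0.3533 0.3424 0.1885] F [1.6 0.1 0.6] t 0.725
[-0.8   0.17 -0.07  1.95  0.01  1.02  0.86]
```

>>> {"api": "send_rows", "payload": {
  "targets": [
    [[-140, -600, 0, 0, 0, 0], [-140, -600, 0, 0, 0, 0], [-140, -600, 0, 0, 0, 0], [-140, -600, 0, 0, 0, 0], [-140, -600, 0, 0, 0, 0]]
  ]
}}

```text
time_s: 1.35
tool_pos: [0.4708, 0.0534, 0.1887]
ee_rot: [[-0.988, -0.157, 0.0], [-0.157, 0.988, 0.0], [-0.0, 0.0, -1.0]]
force: [1.6, 1.0, 0.4]
width: 0.098
```

>>> {"api": "send_rows", "payload": {
  "targets": [
    [[-60, -260, 30, 0, 0, 0], [-70, -290, 30, 0, 0, 0], [-72, -300, 30, 0, 0, 0], [-72, -300, 30, 0, 0, 0], [-72, -300, 30, 0, 0, 0]]
  ]
}}

```text
time_s: 1.98
tool_pos: [0.589, -0.2315, 0.1581]
ee_rot: [[-0.988, -0.157, -0.0], [-0.157, 0.988, 0.0], [0.0, 0.0, -1.0]]
force: [0.8, 0.3, 0.0]
width: 0.094
```

```bash
python3 -c "
from h import *
to(.598,-.247,.012,99);print(r.get_obs()['width'],r.get_obs()['joint_positions'].round(2))"
```

```text
[ -6.5 -16.8 146.1] [ 0. -0.  0.] now [ 0.589  -0.2315  0.1581] F [0.8 0.3 0. ] t 1.975
0.09441824079071888 [ 0.06  0.44  0.34  1.69 -0.16  1.04  2.18]
```

>>> {"api": "send_rows", "payload": {
  "targets": [
    [[-7, -16, 20, 0, 0, 0], [-7, -16, 60, 0, 0, 0], [-7, -16, 90, 0, 0, 0], [-7, -16, 90, 0, 0, 0]]
  ]
}}

```text
time_s: 2.48
tool_pos: [0.5958, -0.2434, 0.0658]
ee_rot: [[-0.988, -0.157, -0.006], [-0.157, 0.988, 0.002], [0.006, 0.003, -1.0]]
force: [0.1, -0.4, 0.0]
width: 0.093
```

```bash
python3 - <<'E'
from h import *
to(.598,-.247,.012,99)
d=cap("side");cv2.imwrite("pics/s1.png",cv2.resize(d["color"][130:330,180:400,::-1],None,fx=3,fy=3))
E
```

```text
[-2.  -4.1 53.8] [ 0.003 -0.006  0.   ] now [ 0.5958 -0.2434  0.0658] F [ 0.1 -0.4  0. ] t 2.475
```

View pics/s1.png

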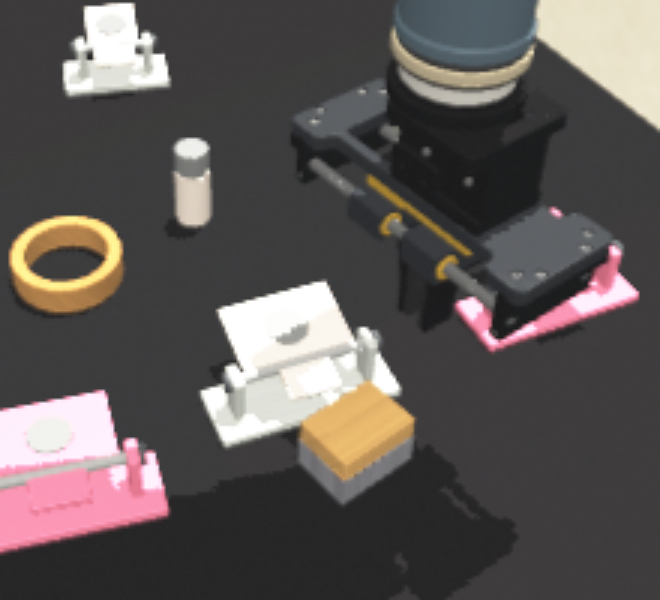

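View: fingers closed to 8 mm, above the table just right of the eraser (crop pixel 425,310; eraser at 357,440), clear of the stand and the pink one. Now I'll descend.

>>> {"api": "send_rows", "payload": {
  "targets": [
    [[0, 0, 25, 0, 0, 0], [0, 0, 48, 0, 0, 0], [0, -1, 52, 0, 0, 0], [0, -1, 52, 0, 0, 0]]
  ]
}}

```text
time_s: 3.02
tool_pos: [0.5991, -0.246, 0.0181]
ee_rot: [[-0.988, -0.157, 0.002], [-0.157, 0.988, -0.001], [-0.002, -0.001, -1.0]]
force: [1.1, 0.2, 0.5]
width: 0.093
```

```bash
python3 - <<'E'
from h import *
to(.494,-.263,.012,99)
E
```

```text
[106.5  -0.3   5.9] [-0.001  0.002  0.   ] now [ 0.5991 -0.246   0.0181] F [1.1 0.2 0.5] t 3.025
```

>>> {"api": "send_rows", "payload": {
  "targets": [
    [[10, 0, 2, 0, 0, 0], [20, 0, 2, 0, 0, 0], [30, 0, 2, 0, 0, 0], [40, 0, 2, 0, 0, 0], [50, 0, 2, 0, 0, 0]]
  ]
}}

```text
time_s: 3.65
tool_pos: [0.548, -0.2535, 0.0148]
ee_rot: [[-0.988, -0.156, 0.0], [-0.156, 0.988, 0.0], [-0.0, 0.0, -1.0]]
force: [-0.5, 0.1, 0.6]
width: 0.093
```

>>> {"api": "send_rows", "payload": {
  "targets": [
    [[10, 0, 0, 0, 0, 0], [20, 0, 0, 0, 0, 0], [30, 0, 0, 0, 0, 0], [40, 0, 0, 0, 0, 0], [50, 0, 0, 0, 0, 0]]
  ]
}}

```text
time_s: 4.28
tool_pos: [0.4987, -0.2612, 0.0147]
ee_rot: [[-0.988, -0.157, -0.0], [-0.157, 0.988, 0.0], [0.0, 0.0, -1.0]]
force: [-0.3, 0.1, -0.3]
width: 0.09
```

```bash
cat >> h.py <<'E'
def eraser():
    for n in ["side","scene"]:
        d=cap(n);w=cloud(d);hsv=cv2.cvtColor(d["color"],cv2.COLOR_RGB2HSV)
        wd=(hsv[...,1]>110)&(hsv[...,0]>8)&(hsv[...,0]<28)&(hsv[...,2]>110)&(w[...,2]>.034)&(w[...,2]<.05)&(abs(w[...,0]-.5)<.15)&(w[...,1]<-.15)
        if wd.sum()<8: print(n,"few");continue
        p=w[wd][:,:2];b=cv2.boxPoints(cv2.minAreaRect((p*1000).astype(np.float32)))/1000
        print(n,wd.sum(),"c",b.mean(0).round(4),cv2.minAreaRect((p*1000).astype(np.float32))[1:],"corners in stand frame mm",[( ((q-C)@ex*1000).round(),((q-C)@ey*1000).round()) for q in b])
        cv2.imwrite(f"pics/{n}_{int(r.get_obs()['time_s']*100)}.png",d["color"][...,::-1])
E
python3 - <<'E'
from h import *
to(.494,-.263,.012,99);eraser()
E
ls pics
```

```text
[ 4.9 -1.   2.7] [ 0. -0.  0.] now [ 0.4987 -0.2612  0.0147] F [-0.3  0.1 -0.3] t 4.275
side 28 c [ 0.5198 -0.2654] ((33.49130630493164, 10.565391540527344), 69.4609146118164) corners in stand frame mm [(np.float64(-20.0), np.float64(-95.0)), (np.float64(-10.0), np.float64(-98.0)), (np.float64(-2.0), np.float64(-65.0)), (np.float64(-12.0), np.float64(-63.0))]
scene 45 c [ 0.5436 -0.2515] ((60.26001739501953, 48.241329193115234), 8.110138893127441) corners in stand frame mm [(np.float64(-24.0), np.float64(-48.0)), (np.float64(-12.0), np.float64(-95.0)), (np.float64(46.0), np.float64(-79.0)), (np.float64(34.0), np.float64(-33.0))]
s1.png
scene0.png
scene_437.png
scenecrop.png
side0.png
side_432.png
sidecrop.png
```

```bash
python3 - <<'E'
from h import *
a=cv2.imread("pics/side_432.png")[150:330,180:400];b=cv2.imread("pics/scene_437.png")[80:200,140:300]
cv2.imwrite("pics/c1.png",np.vstack([cv2.resize(a,(440,300)),cv2.resize(b,(440,298))]))
E
```

```text
(no output)
```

View pics/c1.png

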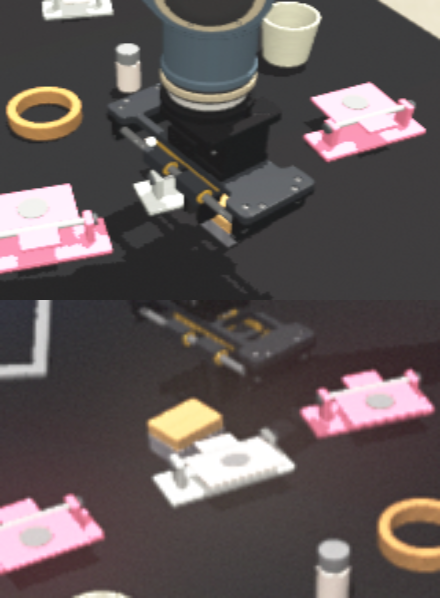

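```bash
python3 - <<'E'
from h import *
o=r.get_obs()
P=np.array(o["tool_pos"])
for n in ["side","scene"]:
    d=cap(n);f=192/np.tan(np.radians(d["fov_y"])/2);T=np.linalg.inv(np.array(d["cam_to_world"]))
    for q in [P,P+[0,0,.08],np.array([.543,-.255,.04])]:
        c=T[:3,:3]@q+T[:3,3];print(n,np.round([d["cx"]+f*c[0]/c[2],d["cy"]+f*c[1]/c[2]],1))
    cv2.imwrite(f"pics/{n}_n.png",d["color"][...,::-1])
b=cv2.imread("pics/scene_n.png")[60:180,130:290];cv2.imwrite("pics/c2.png",cv2.resize(b,(800,600)))
E
```

```text
side [279.3 289.4]
side [280.5 261.4]
side [298.5 269.7]
scene [220.  126.5]
scene [219.  102.9]
scene [206.8 126.2]
```

View pics/c2.png

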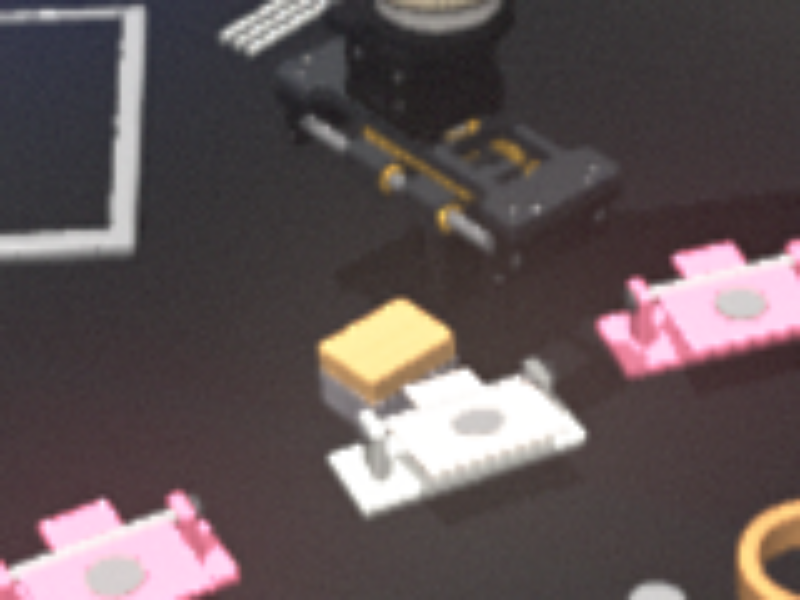

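The fingers passed the eraser with almost no force, and the picture disagrees with the reported TCP. I'll measure the gripper itself in the depth images.

```bash
python3 - <<'E'
from h import *
o=r.get_obs();P=np.array(o["tool_pos"]);R=np.array(o["ee_rot"])
for n in ["side","scene","wrist"]:
    d=cap(n);w=cloud(d);T=np.array(d["cam_to_world"]);print(n,"campos",T[:3,3].round(3))
    # table plane & base check
    m=np.isfinite(w[...,2])
    near=m&(np.hypot(w[...,0]-P[0],w[...,1]-P[1])<.14)
    hsv=cv2.cvtColor(d["color"],cv2.COLOR_RGB2HSV)
    g=near&(w[...,2]>.02)&(w[...,2]<.4)&(hsv[...,2]<110)
    q=(w[g]-P)@R*1000
    for lo in range(-200,30,20):
        s=q[(q[:,2]>=lo)&(q[:,2]<lo+20)]
        if len(s)>5: print(n,"toolz",lo,len(s),np.percentile(s[:,:2],[3,97],0).round().tolist())
    print("table z med",np.nanmedian(w[...,2][m&(abs(w[...,2])<.02)]))
    if n=="wrist": cv2.imwrite("pics/w1.png",d["color"][...,::-1])
E
```

```text
side campos [ 0.243 -0.673  0.651]
side toolz -200 326 [[-24.0, -50.0], [37.0, 2.0]]
side toolz -180 379 [[-20.0, -50.0], [26.0, 13.0]]
side toolz -160 1769 [[-31.0, -94.0], [36.0, 90.0]]
side toolz -140 604 [[-23.0, -94.0], [38.0, 83.0]]
side toolz -120 418 [[-30.0, -87.0], [38.0, 81.0]]
side toolz -80 25 [[-7.0, -17.0], [11.0, -11.0]]
side toolz -60 97 [[-4.0, -13.0], [11.0, 12.0]]
side toolz -40 44 [[-7.0, -13.0], [11.0, 79.0]]
table z med 0.0011544934836078546
scene campos [1.044 0.664 0.876]
scene toolz -200 99 [[-38.0, -40.0], [18.0, 21.0]]
scene toolz -180 189 [[-25.0, -43.0], [21.0, 21.0]]
scene toolz -160 689 [[-37.0, -86.0], [30.0, 97.0]]
scene toolz -140 425 [[-38.0, -80.0], [24.0, 97.0]]
scene toolz -120 276 [[-39.0, -79.0], [31.0, 91.0]]
scene toolz -100 12 [[-12.0, -50.0], [7.0, 34.0]]
scene toolz -80 56 [[-12.0, -13.0], [5.0, 20.0]]
scene toolz -60 71 [[-12.0, -10.0], [8.0, 17.0]]
scene toolz -40 37 [[-12.0, -7.0], [77.0, 81.0]]
scene toolz -20 9 [[-104.0, 45.0], [78.0, 80.0]]
table z med -0.0015579469793789436
wrist campos [ 0.429 -0.273  0.212]
wrist toolz -160 20744 [[22.0, -46.0], [25.0, 44.0]]
wrist toolz -140 33937 [[22.0, -55.0], [37.0, 53.0]]
wrist toolz -120 5759 [[4.0, -80.0], [37.0, 78.0]]
wrist toolz -100 943 [[-10.0, -10.0], [8.0, 8.0]]
wrist toolz -80 446 [[8.0, -13.0], [11.0, 11.0]]
wrist toolz -60 702 [[5.0, -14.0], [11.0, 11.0]]
wrist toolz -40 621 [[-5.0, -12.0], [106.0, 80.0]]
wrist toolz -20 185 [[-15.0, -6.0], [77.0, 75.0]]
table z med 0.0009549586351403072
```

View pics/w1.png

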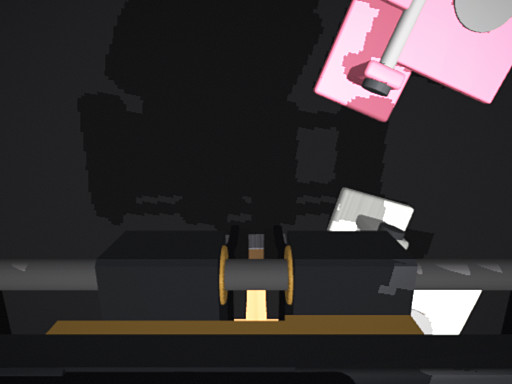

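The wrist view shows the eraser's wood top directly under the fingers (256,290). Both side and scene depth put the body's underside about 112 mm behind the reported TCP, where it should be 70 mm. So the real fingertips sit about 42 mm higher than reported, and they passed above the eraser. I'll back out and measure the tip precisely.

>>> {"api": "send_rows", "payload": {
  "targets": [
    [[-30, 0, -10, 0, 0, 0], [-65, 0, -10, 0, 0, 0], [-102, 0, -10, 0, 0, 0], [-102, 0, -10, 0, 0, 0], [-102, 0, -10, 0, 0, 0]]
  ]
}}

```text
time_s: 5.25
tool_pos: [0.5993, -0.2452, 0.0242]
ee_rot: [[-0.988, -0.157, -0.002], [-0.157, 0.988, 0.0], [0.001, 0.0, -1.0]]
force: [0.2, 0.4, -0.3]
width: 0.093
```

```bash
cat >> h.py <<'E'
def tip():
    o=r.get_obs();P=np.array(o["tool_pos"]);R=np.array(o["ee_rot"])
    for n in ["side","scene"]:
        w=cloud(cap(n));q=(w-P)@R*1000
        b=q[(abs(q[...,0])<25)&(abs(q[...,1])<30)&(w[...,2]>.012)&(q[...,2]>-105)]
        print(n,len(b),"tip tool-z",np.percentile(b[:,2],[90,97,100]).round(1) if len(b) else 0,"xy",np.percentile(b[:,:2],[3,97],0).round().tolist())
        a=q[(abs(q[...,0])<35)&(abs(q[...,1])<90)&(abs(q[...,1])>45)&(w[...,2]>.06)];print("  body lowest",np.percentile(a[:,2],[95,99,100]).round(1))
E
python3 - <<'E'
from h import *
to(.598,-.247,-.03,99);tip();eraser()
E
```

```text
[ 1.4 -1.6 54.2] [ 0.    -0.001  0.   ] now [ 0.5993 -0.2452  0.0242] F [ 0.2  0.4 -0.3] t 5.25
side 236 tip tool-z [-38.6 -35.6 -33.3] xy [[-9.0, -16.0], [11.0, 16.0]]
  body lowest [-114.1 -106.8 -104.7]
scene 154 tip tool-z [-35.2 -31.3   1. ] xy [[-12.0, -10.0], [11.0, 19.0]]
  body lowest [-110.5 -103.9 -100.2]
side 611 c [ 0.5434 -0.2568] ((61.28513717651367, 44.097896575927734), 10.063237190246582) corners in stand frame mm [(np.float64(-24.0), np.float64(-57.0)), (np.float64(-12.0), np.float64(-99.0)), (np.float64(47.0), np.float64(-81.0)), (np.float64(34.0), np.float64(-39.0))]
scene 134 c [ 0.5427 -0.2415] ((61.8030891418457, 27.385896682739258), 6.024660110473633) corners in stand frame mm [(np.float64(-24.0), np.float64(-47.0)), (np.float64(-18.0), np.float64(-74.0)), (np.float64(42.0), np.float64(-60.0)), (np.float64(36.0), np.float64(-34.0))]
```

>>> {"api": "send_rows", "payload": {
  "targets": [
    [[2, -1, 20, 0, 0, 0], [2, -1, 36, 0, 0, 0], [2, -1, 42, 0, 0, 0], [2, -1, 42, 0, 0, 0]]
  ]
}}

```text
time_s: 5.95
tool_pos: [0.5978, -0.2462, -0.0183]
ee_rot: [[-0.988, -0.157, -0.002], [-0.157, 0.988, 0.001], [0.001, 0.001, -1.0]]
force: [0.1, 0.1, 0.3]
width: 0.09
```

```bash
python3 - <<'E'
from h import *
to(.494,-.263,-.022,99);tip()
E
```

```text
[105.1  -0.3   3.8] [ 0.001 -0.001  0.   ] now [ 0.5978 -0.2462 -0.0183] F [0.1 0.1 0.3] t 5.95
side 194 tip tool-z [-38.5 -35.8 -31.1] xy [[-9.0, -15.0], [12.0, 14.0]]
  body lowest [-113.8 -107.2 -103.8]
scene 132 tip tool-z [-38.  -35.1 -32. ] xy [[-13.0, -11.0], [8.0, 20.0]]
  body lowest [-114.3 -105.1 -100.3]
```

The reported z is now -18 mm with no table contact, which confirms the ~35 mm offset; the real tip is at about 17 mm. Pushing now.

>>> {"api": "send_rows", "payload": {
  "targets": [
    [[10, 0, 0, 0, 0, 0], [20, 0, 0, 0, 0, 0], [30, 0, 0, 0, 0, 0], [40, 0, 0, 0, 0, 0], [50, 0, 0, 0, 0, 0]]
  ]
}}

```text
time_s: 6.68
tool_pos: [0.5483, -0.2544, -0.0172]
ee_rot: [[-0.988, -0.156, 0.0], [-0.156, 0.988, 0.0], [-0.0, 0.0, -1.0]]
force: [2.2, 0.0, 0.0]
width: 0.096
```

>>> {"api": "send_rows", "payload": {
  "targets": [
    [[10, 0, 0, 0, 0, 0], [20, 0, 0, 0, 0, 0], [30, 0, 0, 0, 0, 0], [40, 0, 0, 0, 0, 0], [48, 0, 0, 0, 0, 0]]
  ]
}}

```text
time_s: 7.3
tool_pos: [0.5007, -0.2619, -0.0173]
ee_rot: [[-0.988, -0.156, -0.0], [-0.156, 0.988, 0.0], [0.0, 0.0, -1.0]]
force: [-0.1, 0.8, 0.7]
width: 0.092
```

```bash
python3 - <<'E'
from h import *
to(.494,-.263,-.022,99);eraser()
E
```

```text
[ 6.8 -0.   4.7] [ 0. -0. -0.] now [ 0.5007 -0.2619 -0.0173] F [-0.1  0.8  0.7] t 7.3
side 720 c [ 0.4631 -0.2321] ((128.8447265625, 66.39960479736328), 84.98265075683594) corners in stand frame mm [(np.float64(-103.0), np.float64(-119.0)), (np.float64(-36.0), np.float64(-117.0)), (np.float64(-40.0), np.float64(12.0)), (np.float64(-106.0), np.float64(10.0))]
scene few
```

>>> {"api": "send_rows", "payload": {
  "targets": [
    [[6, -2, 0, 0, 0, 0], [10, -4, 0, 0, 0, 0], [14, -6, 0, 0, 0, 0], [-10, -6, 0, 0, 0, 0], [-25, -6, -50, 0, 0, 0]]
  ]
}}

```text
time_s: 8.02
tool_pos: [0.5249, -0.2622, 0.0299]
ee_rot: [[-0.988, -0.157, -0.008], [-0.157, 0.988, 0.003], [0.007, 0.004, -1.0]]
force: [-0.5, 0.5, 0.1]
width: 0.092
```

>>> {"api": "send_rows", "payload": {
  "targets": [
    [[-50, 0, -40, 0, 0, 0], [-95, 0, -40, 0, 0, 0], [-95, 0, -40, 0, 0, 0], [-95, 0, -40, 0, 0, 0]]
  ],
  "gripper": 0
}}

```text
time_s: 8.52
tool_pos: [0.6195, -0.2493, 0.0718]
ee_rot: [[-0.988, -0.156, -0.002], [-0.156, 0.988, 0.0], [0.002, 0.0, -1.0]]
force: [0.1, 0.5, -0.4]
width: 0.008
```

```bash
python3 - <<'E'
from h import *
d=cap("side");w=cloud(d);hsv=cv2.cvtColor(d["color"],cv2.COLOR_RGB2HSV)
wd=((hsv[...,1]>110)&(hsv[...,0]>8)&(hsv[...,0]<28)&(hsv[...,2]>110)&(w[...,2]>.034)&(w[...,2]<.05)&(abs(w[...,0]-.45)<.08)&(w[...,1]<-.2)).astype(np.uint8)
k,l,s,_=cv2.connectedComponentsWithStats(wd);i=1+s[1:,4].argmax();p=w[l==i][:,:2]
b=cv2.boxPoints(cv2.minAreaRect((p*1000).astype(np.float32)))/1000
print(s[i],b.mean(0),cv2.minAreaRect((p*1000).astype(np.float32))[1:],[(((q-C)@ex*1000).round(),((q-C)@ey*1000).round()) for q in b])
cv2.imwrite("pics/s2.png",cv2.resize(d["color"][190:340,150:350,::-1],None,fx=3,fy=3))
for x,y in [(0,-26)]: to(*st(x,y),.03,90-6.6)
E
```

```text
[239 282  41  35 759] [ 0.44712168 -0.2762134 ] ((60.961544036865234, 45.80411911010742), 7.840119361877441) [(np.float64(-117.0), np.float64(-85.0)), (np.float64(-106.0), np.float64(-129.0)), (np.float64(-47.0), np.float64(-114.0)), (np.float64(-58.0), np.float64(-70.0))]
[75.2 49.1 42.1] [ 0.    -0.003  0.271] now [ 0.619  -0.2497  0.0719] F [-0.1 -0.1 -0.5] t 8.575
```

View pics/s2.png

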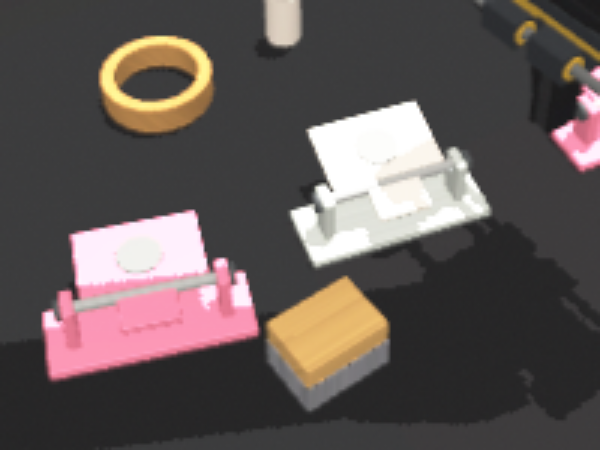

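The eraser now lies at y' ≤ -70 mm and x' ≤ -47 mm, wholly clear of the 80 x 56 mm landing spot and of the pink stand (crop pixel 328,340). Next is the tail tab: turn the jaw line parallel to the hinge and hover above it.

```bash
python3 - <<'E'
from h import *
print(st(0,-20)); to(*st(0,-20),.06,-6.6)
E
```

```text
[ 0.537704 -0.206868]
[73.6 54.9 12.1] [-0.002 -0.002  1.842] now [ 0.619  -0.2497  0.0719] F [-0.1 -0.1 -0.5] t 8.575
```

>>> {"api": "send_rows", "payload": {
  "targets": [
    [[15, 11, 0, 0, 0, 0.18], [30, 22, 0, 0, 0, 0.36], [44, 33, 0, 0, 0, 0.54], [58, 44, 0, 0, 0, 0.72], [74, 55, 0, 0, 0, 0.9]]
  ]
}}

```text
time_s: 9.2
tool_pos: [0.5371, -0.2066, 0.0725]
ee_rot: [[-0.731, 0.682, -0.001], [0.682, 0.731, 0.001], [0.001, -0.0, -1.0]]
force: [-0.4, -0.5, -0.1]
width: 0.002
```

>>> {"api": "send_rows", "payload": {
  "targets": [
    [[0, 0, 0, 0, 0, 0.18], [0, 0, 0, 0, 0, 0.36], [0, 0, 0, 0, 0, 0.54], [0, 0, 0, 0, 0, 0.72], [0, 0, 0, 0, 0, 0.94]]
  ]
}}

```text
time_s: 9.82
tool_pos: [0.5375, -0.2069, 0.0726]
ee_rot: [[0.088, 0.996, -0.001], [0.996, -0.088, 0.001], [0.001, -0.001, -1.0]]
force: [0.8, -0.4, 0.0]
width: 0.003
```

```bash
python3 - <<'E'
from h import *
to(*st(0,-20),.020,-6.6)
E
```

```text
[ 0.   0.3 52.6] [-0.001 -0.001  0.027] now [ 0.5375 -0.2069  0.0726] F [ 0.8 -0.4  0. ] t 9.825
```

>>> {"api": "send_rows", "payload": {
  "targets": [
    [[0, 0, 40, 0, 0, 0.027], [0, 0, 62, 0, 0, 0.027], [0, 0, 62, 0, 0, 0.027]]
  ]
}}

```text
time_s: 10.2
tool_pos: [0.5365, -0.2062, 0.0093]
ee_rot: [[0.108, 0.994, -0.004], [0.994, -0.108, 0.001], [0.001, -0.004, -1.0]]
force: [0.3, -0.4, -0.4]
width: 0.004
```

>>> {"api": "send_rows", "payload": {
  "targets": [
    [[0, 0, 5, 0, 0, 0], [0, 0, 10, 0, 0, 0], [0, 0, 15, 0, 0, 0], [0, 0, 20, 0, 0, 0], [0, 0, 21, 0, 0, 0]]
  ]
}}

```text
time_s: 10.82
tool_pos: [0.5399, -0.2074, -0.0096]
ee_rot: [[0.107, 0.994, 0.002], [0.994, -0.107, -0.002], [-0.001, 0.002, -1.0]]
force: [-0.4, -3.4, 3.0]
width: 0.005
```

```bash
cat >> h.py <<'E'
def flag():
    for n in ["side","scene"]:
        d=cap(n);w=cloud(d);hsv=cv2.cvtColor(d["color"],cv2.COLOR_RGB2HSV)
        rel=w[...,:2]-C;x=rel@ex*1000;y=rel@ey*1000;z=w[...,2]*1000
        m=(hsv[...,1]<50)&(hsv[...,2]>100)&(abs(x)<38)&(abs(y)<62)&(z>20)&(z<105)&(np.hypot(y,z-36)>12)
        if m.sum()<10: print(n,"few");continue
        a=np.degrees(np.arctan2(z[m]-36,y[m]));print(n,m.sum(),"ang pct",np.percentile(a,[5,25,50,75,95]).round(),"max r",np.percentile(np.hypot(y[m],z[m]-36),95).round(),"zmax",np.percentile(z[m],98).round())
E
python3 - <<'E'
from h import *
to(*st(0,-20),-.011,-6.6);flag();tip()
E
```

```text
[ 0.3 -2.3  1.4] [0.002 0.001 0.008] now [ 0.5399 -0.2074 -0.0096] F [-0.4 -3.4  3. ] t 10.825
side 133 ang pct [-160.   97.  101.  122.  147.] max r 48.0 zmax 100.0
scene 300 ang pct [-99.  87.  89.  92.  98.] max r 53.0 zmax 97.0
side 333 tip tool-z [-35.9 -26.8 -22.4] xy [[-12.0, -29.0], [15.0, 14.0]]
  body lowest [-122.8 -113.9 -104.7]
scene 366 tip tool-z [-32.8 -25.2 -22.1] xy [[15.0, -28.0], [23.0, 28.0]]
  body lowest [-112.9 -104.9 -102.7]
```

Scene view puts the flag at about 88–90°, so the tab press already brought it upright. Now I'll retreat, rise and go round to the +y side.

>>> {"api": "send_rows", "payload": {
  "targets": [
    [[-4, 0, -2, 0, 0, 0], [-8, 0, -40, 0, 0, 0], [-8, 0, -100, 0, 0, 0], [-8, 0, -110, 0, 0, 0], [-8, 0, -110, 0, 0, 0]]
  ]
}}

```text
time_s: 11.65
tool_pos: [0.5383, -0.2126, 0.0995]
ee_rot: [[0.105, 0.994, -0.0], [0.994, -0.105, 0.002], [0.002, -0.001, -1.0]]
force: [-0.4, -0.9, -1.2]
width: 0.004
```

```bash
python3 - <<'E'
from h import *
to(*st(0,35),.1,-6.6);flag()
E
```

```text
[60.7 -0.6 -0.4] [-0.001 -0.002  0.01 ] now [ 0.5383 -0.2126  0.0995] F [-0.4 -0.9 -1.2] t 11.65
side 742 ang pct [-121.   96.  100.  107.  122.] max r 57.0 zmax 94.0
scene 383 ang pct [83. 88. 90. 93. 99.] max r 54.0 zmax 91.0
```

>>> {"api": "send_rows", "payload": {
  "targets": [
    [[31, 0, 0, 0, 0, 0.01], [62, 0, 0, 0, 0, 0.01], [62, 0, 0, 0, 0, 0.01], [62, 0, 35, 0, 0, 0.01], [62, 0, 66, 0, 0, 0.01]]
  ]
}}

```text
time_s: 12.38
tool_pos: [0.544, -0.153, 0.0319]
ee_rot: [[0.117, 0.993, -0.002], [0.993, -0.117, -0.0], [-0.0, -0.002, -1.0]]
force: [0.3, 1.1, -0.0]
width: 0.001
```

```bash
python3 - <<'E'
from h import *
to(*st(0,20),.035,-6.6);tip();flag()
E
```

```text
[-14.3  -0.1  -3.1] [-0.002  0.    -0.002] now [ 0.544  -0.153   0.0319] F [ 0.3  1.1 -0. ] t 12.375
side 229 tip tool-z [-40.6 -37.4 -34.4] xy [[-12.0, -12.0], [7.0, 13.0]]
  body lowest [-122.2 -112.3 -104.2]
scene 169 tip tool-z [-35.4 -31.7 -29. ] xy [[-3.0, -15.0], [16.0, 10.0]]
  body lowest [-107.2 -100.4  -98.4]
side 735 ang pct [-119.   96.   99.  107.  121.] max r 57.0 zmax 93.0
scene 176 ang pct [-96.  87.  90.  92.  99.] max r 48.0 zmax 86.0
```

>>> {"api": "send_rows", "payload": {
  "targets": [
    [[-12, 0, 0, 0, 0, 0], [-20, 0, 0, 0, 0, 0], [-28, 0, 0, 0, 0, 0], [-35, 0, 0, 0, 0, 0], [-42, 0, 0, 0, 0, 0]]
  ]
}}

```text
time_s: 13.2
tool_pos: [0.5401, -0.1942, 0.0337]
ee_rot: [[0.116, 0.993, -0.0], [0.993, -0.116, 0.001], [0.001, -0.0, -1.0]]
force: [-0.5, 0.9, -0.8]
width: 0.006
```

>>> {"api": "send_rows", "payload": {
  "targets": [
    [[-6, 0, 3, 0, 0, 0], [-11, 0, 7, 0, 0, 0], [-16, 0, 11, 0, 0, 0], [-20, 0, 15, 0, 0, 0], [-24, 0, 19, 0, 0, 0]]
  ]
}}

```text
time_s: 13.82
tool_pos: [0.5373, -0.2182, 0.0143]
ee_rot: [[0.116, 0.993, -0.0], [0.993, -0.116, 0.0], [0.0, -0.0, -1.0]]
force: [-0.2, 0.6, 0.8]
width: 0.001
```

```bash
python3 - <<'E'
from h import *
to(*st(0,-35),.005,-6.6);flag()
E
```

```text
[-3.7 -0.9  9.3] [-0.    -0.    -0.001] now [ 0.5373 -0.2182  0.0143] F [-0.2  0.6  0.8] t 13.825
side 584 ang pct [133. 160. 162. 164. 166.] max r 62.0 zmax 56.0
scene 378 ang pct [-19. 161. 165. 168. 173.] max r 55.0 zmax 52.0
```

>>> {"api": "send_rows", "payload": {
  "targets": [
    [[-4, 0, 2, 0, 0, 0], [-6, 0, 5, 0, 0, 0], [-6, 0, 8, 0, 0, 0], [-6, 0, 9, 0, 0, 0]]
  ]
}}

```text
time_s: 14.42
tool_pos: [0.5366, -0.2242, 0.0055]
ee_rot: [[0.116, 0.993, -0.0], [0.993, -0.116, -0.0], [-0.0, -0.0, -1.0]]
force: [-0.9, -1.0, 0.9]
width: 0.001
```

```bash
python3 - <<'E'
from h import *
to(*st(0,-37),.005,-6.6);flag()
E
```

```text
[ 0.4 -0.9  0.5] [-0.     0.    -0.001] now [ 0.5366 -0.2242  0.0055] F [-0.9 -1.   0.9] t 14.425
side 650 ang pct [137. 171. 174. 176. 178.] max r 61.0 zmax 47.0
scene 308 ang pct [-180. -172.  172.  178.  180.] max r 56.0 zmax 45.0
```

>>> {"api": "send_rows", "payload": {
  "targets": [
    [[0, 0, 1, 0, 0, 0], [0, 0, 2, 0, 0, 0], [0, 0, 2, 0, 0, 0]]
  ]
}}

```text
time_s: 14.9
tool_pos: [0.5367, -0.2239, 0.005]
ee_rot: [[0.116, 0.993, 0.0], [0.993, -0.116, 0.001], [0.001, 0.0, -1.0]]
force: [-3.4, 1.9, 10.8]
width: 0.003
```

>>> {"api": "send_rows", "payload": {
  "targets": [
    [[0, 0, 1, 0, 0, 0], [0, 0, 2, 0, 0, 0], [0, 0, 2, 0, 0, 0]]
  ]
}}

```text
time_s: 15.28
tool_pos: [0.5368, -0.2239, 0.0047]
ee_rot: [[0.116, 0.993, 0.001], [0.993, -0.116, 0.003], [0.003, 0.001, -1.0]]
force: [-5.9, 4.2, 24.6]
width: 0.006
```

The force rose to 25 N with no further travel, so the flag is on its stop. Lifting off and checking.

>>> {"api": "send_rows", "payload": {
  "targets": [
    [[0, 0, -10, 0, 0, 0], [0, 0, -60, 0, 0, 0], [60, 0, -120, 0, 0, 0], [120, 0, -130, 0, 0, 0], [180, 0, -130, 0, 0, 0]]
  ]
}}

```text
time_s: 15.9
tool_pos: [0.5571, -0.0582, 0.1325]
ee_rot: [[0.117, 0.993, 0.004], [0.993, -0.117, 0.0], [0.001, 0.004, -1.0]]
force: [0.6, 1.5, 0.5]
width: 0.006
```

>>> {"api": "send_rows", "payload": {
  "targets": [
    [[40, 0, 0, 0, 0, 0], [80, 0, 0, 0, 0, 0], [80, 0, 0, 0, 0, 0], [80, 0, 0, 0, 0, 0]]
  ]
}}

```text
time_s: 16.4
tool_pos: [0.565, 0.0194, 0.1306]
ee_rot: [[0.117, 0.993, -0.0], [0.993, -0.117, -0.001], [-0.001, -0.0, -1.0]]
force: [1.0, -0.6, -0.5]
width: 0.008
```

```bash
python3 - <<'E'
from h import *
flag()
d=cap("side");w=cloud(d);hsv=cv2.cvtColor(d["color"],cv2.COLOR_RGB2HSV)
rel=w[...,:2]-C;x=rel@ex*1000;y=rel@ey*1000;z=w[...,2]*1000
m=(hsv[...,1]<50)&(hsv[...,2]>100)&(abs(x)<36)&(y<-8)&(y>-54)&(z>28)&(z<60)
print("plate slope,z0",np.polyfit(y[m],z[m],1))
wd=((hsv[...,1]>110)&(hsv[...,0]>8)&(hsv[...,0]<28)&(z>34)&(z<50)&(abs(w[...,0]-.45)<.08)&(w[...,1]<-.2)).astype(np.uint8)
k,l,s,_=cv2.connectedComponentsWithStats(wd);i=1+s[1:,4].argmax()
print("eraser x' max",np.percentile(x[l==i],99),"y' max",np.percentile(y[l==i],99))
W0=cloud(dict(np.load("side.npz")))
for nm,(u0,v0,u1,v1) in dict(tape=(180,200,224,236),glue=(234,174,254,208),cup=(306,150,344,192),narrow=(198,128,240,164)).items():
    p=w[v0:v1,u0:u1].reshape(-1,3);p=p[(p[:,2]>.012)&(p[:,2]<.2)];p0=W0[v0:v1,u0:u1].reshape(-1,3);p0=p0[(p0[:,2]>.012)&(p0[:,2]<.2)]
    print(nm,(p.mean(0)-p0.mean(0)).round(4))
cv2.imwrite("pics/s3.png",cv2.resize(d["color"][110:330,150:420,::-1],None,fx=2.5,fy=2.5))
o=r.get_obs();print(o["tool_pos"],o["force"],o["time_s"])
E
```

```text
side 841 ang pct [ 14. 170. 174. 176. 178.] max r 61.0 zmax 42.0
scene 241 ang pct [-180. -171.  173.  178.  180.] max r 57.0 zmax 41.0
plate slope,z0 [3.62951935e-03 3.98905706e+01]
eraser x' max -48.709213363555115 y' max -86.57142050585567
tape [-0.0002  0.0003  0.    ]
glue [-0.0001 -0.0001  0.0001]
cup [-0.0001  0.     -0.0001]
narrow [-0.0006 -0.005   0.0036]
[0.56505716 0.01836689 0.13081305] [-0.60467061 -0.0245734   0.00394675] 16.55
```

View pics/s3.png

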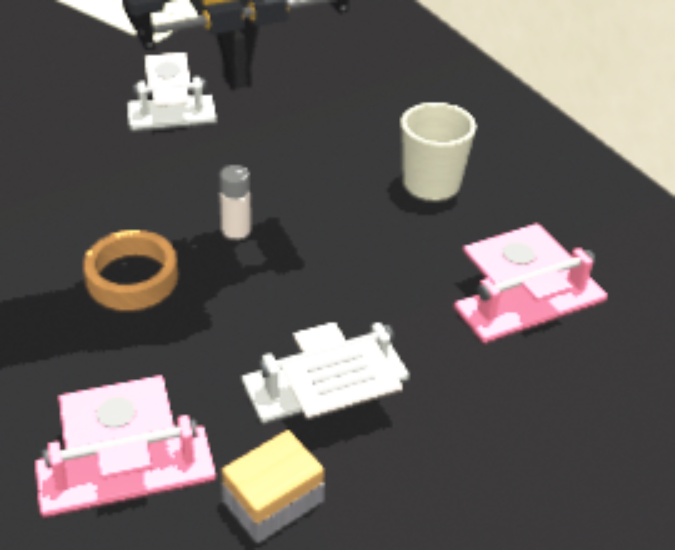

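The wide flag lies flat with its three bars up (crop pixel 335,375; slope 0.2°), the eraser is clear at (275,485), and the bystanders are in place. The narrow flag's 5 mm shift comes from the gripper intruding into its crop; nothing went near it. Handing in.

```bash
python3 -c "
from h import *
print(r.finish_job())"
```

```text
the job is handed in; nothing more can be done
None
```

The wide flag now lies flat on its other side, three bars up, and the eraser is clear of its landing spot. The job was handed in at about 16.6 s.

**What I did:** I pushed the eraser about 100 mm along the table with the fingertips, out of the landing spot. Then I pressed the tail tab, which brought the flag upright, and pushed its underside over the hinge and down onto its stop with about 25 N.

**Last checks:**
- **Flag:** the plate's slope is about 0.2° from level, with its top about 40 mm above the table.
- **Eraser:** it is beyond both limits of the landing spot. Its nearest corners are 47 mm to the side (the spot ends at 40 mm) and 70 mm out (the spot ends at 56 mm). The final picture gave 49 and 87 mm; the outward figure disagrees with the earlier 70 mm, perhaps because less of the wood top was detected. Both are clear.
- **Cup, tape and glue stick:** unchanged to within 0.3 mm.
- **Robot:** it was touching nothing at hand-in.

**What disagreed:**
- **Reported tool height:** it was about 35 mm lower than the fingertips seen in the depth images. The first eraser push therefore passed over it without touching anything; I allowed for the offset afterwards.
- **Narrow flag:** the automatic comparison showed a shift of about 5 mm. I put that down to the gripper being close to that part of the picture. The flag looks unmoved there, and the fingers never went near it, but I did not measure it again.

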